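# Clamp a whetstone in its holder

### The job

Set up the sharpening stone: lay it flat on the two rods of the whetstone holder, centred across them, with the blue-grey side up as it is now, between the two jaws. Push the sliding jaw along the rods until the stone is firmly home against the fixed jaw and clasped between the jaws with no slack, then swing the red lever from across the rods to its stop, in line with the rods, to clamp the stone. The stone is brittle: set it down softly and do not ram it, and leave the other things on the worktop where they stand.

Things in the scene. Friction and masses are not known exactly. Their poses are not given: they have to be found in the camera images.
- holder: Whetstone holder fixed on the worktop, 296 x 70 mm. Origin under its middle; x runs along its two rods from the sliding jaw (-x end) to the fixed jaw (+x end), y across, z up. The 10 mm steel rods lie at y = -15 and +15 mm, tops 35 mm above the worktop, open air beside and below. A low tail block (x = -148 to -134 mm, y = -35 to 35 mm, top at 36 mm) holds the rods behind the sliding jaw.
- fixed_jaw: Fixed jaw, part of the holder, with the SAME origin and axes as the holder. Grey block x = 123 to 147 mm, y = -35 to 35 mm, top at z = 48 mm; its black rubber facing (face at x = 120 mm) looks to -x. With the stone home against it the stone's centre is at x = 45 mm in the holder's frame.
- stone_center (a point): Centre of the sharpening stone (half-way up), a loose rigid block 150 x 50 x 25 mm, 0.36 to 0.6 kg, blue-grey fine grit on top, cream below. x along its length, y across, z up; both ends alike. It starts flat on the worktop; on the rods its centre is 47.5 mm above the worktop and its top 12 mm above the fixed jaw.
- sliding_jaw (a joint): Travel of the sliding jaw toward the fixed jaw in m, 0 = fully back, range 0 to 0.075; with the lever open its face meets a stone that is home at 0.060. It slides with a dry friction of about 9 N and stays where it is left. Its grey block is 36 mm along the rods, 70 mm across, z = 14 to 58 mm; at 0 it spans x = -132 to -96 mm in the holder's frame.
- jaw_back (a point): Middle of the sliding jaw's flat back face (looks to the holder's -x), 47 mm above the worktop, where it can be pushed; free above the tail block, from 36 to 58 mm height. Axes as the holder's.
- jaw_pad: Black pressing face of the sliding jaw, 56 mm wide, z = 36 to 49 mm, looking to the holder's +x. Axes as the holder's; origin at worktop height, the face is 24 mm to +x of it (face at x = -90 mm in the holder's frame with the jaw fully back and lever open). Backed by rubber: it gives 0.4 mm per newton, up to 4 mm.
- cam_lever (a joint): Cam lever angle, rad: 0 = open, pointing to the holder's +y; it swings anticlockwise seen from above to its stop at 1.57 = clamped, pointing to -x. Upright axis at the sliding jaw's middle (holder x = -114 mm + jaw travel, y = 0). Needs about 2 N at the grip, stays put. It drives the pressing face 3.5 mm forward and holds by its friction: it clamps only if the face already pressed a stone that is home.
- lever_grip (a point): Middle of the lever's red grip, 55 mm from the pivot axis, 64 mm above the worktop. The grip is 13 mm wide, 11 mm high and reaches 36 to 74 mm from the axis; inward of it is a steel bar 12 mm wide. Nothing lies below the grip when open; clamped, it lies behind the jaw above the tail block. The point's y axis points outward along the lever.
- mug: Bystander: white mug with grey spots, 82 mm wide, 91 mm high; origin under its middle. Leave it alone.
- tumbler: Bystander: clear glass tumbler, 81 mm wide, 93 mm high; origin under its middle. Leave it alone.
- honey_jar: Bystander: honey jar with a yellow lid, 71 mm wide, 86 mm high; origin under its middle. Leave it alone.
- garlic: Bystander: garlic bulb, 56 mm; origin under its middle. Leave it alone.
- lemon: Bystander: lemon, 71 x 53 mm, 51 mm high; origin under its middle. Leave it alone.
- kitchen_timer: Bystander: cream wind-up kitchen timer, 56 x 62 x 58 mm; origin under its middle. Leave it alone.
- peeler: Bystander: vegetable peeler with a black handle, lying flat, 170 x 25 mm, 18 mm high; origin under its middle. Leave it alone.
- stone: The same stone with its origin under its middle (on its underside), axes as stone_center.

How it is judged (in metres and radians):
On the way, in this order (a step that is already met when the one before it is completed fails the run):
1. the stone lies flat on both rods between the jaws (x of stone_center in the frame of holder between -0.01 and 0.0475 m and y of stone_center in the frame of holder between -0.008 and 0.008 m and z of stone_center in the frame of holder between 0.045 and 0.05 m and angle between stone_center's own z axis and vertical below 0.04 rad and angle between the x axis of stone_center and the x axis of holder, either way round below 0.12 rad and value of joint cam_lever below 0.5 rad), for 0.2 s.
2. with the lever still open, the sliding jaw holds the stone home against the fixed jaw, pressed from both sides (x of stone_center in the frame of holder between 0.0425 and 0.0475 m and y of stone_center in the frame of holder between -0.008 and 0.008 m and z of stone_center in the frame of holder between 0.045 and 0.05 m and angle between stone_center's own z axis and vertical below 0.04 rad and value of joint cam_lever below 0.5 rad and contact force between jaw_pad and stone above 1 N and contact force between fixed_jaw and stone above 0.5 N), for 0.1 s.
3. the lever is swung to its stop in line with the rods (value of joint cam_lever above 1.45 rad), for 0.2 s.
At the end, for the whole second after the job is handed in: Stone at rest flat on both rods (centre height within 2.5 mm), within 8 mm of centred across, square within 0.04 rad, within 2.5 mm of home at the fixed jaw; lever past 1.45 rad; over 3 N between pressing face and stone and over 2 N between stone and fixed jaw (x of stone_center in the frame of holder between 0.0425 and 0.0475 m and y of stone_center in the frame of holder between -0.008 and 0.008 m and z of stone_center in the frame of holder between 0.045 and 0.05 m and angle between stone_center's own z axis and vertical below 0.04 rad and angle between the x axis of stone_center and the x axis of holder, either way round below 0.04 rad and value of joint cam_lever above 1.45 rad and contact force between jaw_pad and stone above 3 N and contact force between fixed_jaw and stone above 2 N and linear speed of stone below 0.01 m/s); the robot touches nothing.
It fails at once if the brittle stone is dropped or knocked hard: over 120 N between it and the holder (a fall of some 15 mm) (contact force between stone and holder above 120 N).
It fails at once if the brittle stone is rammed: over 60 N between it and either jaw (contact force between any of fixed_jaw, jaw_pad and stone above 60 N).
It fails at once if another thing on the worktop is knocked out of its place (over 30 mm) (distance of any of mug, tumbler, honey_jar, garlic, lemon, kitchen_timer, peeler from where it was at the start of the episode above 0.03 m).
It also fails if it takes over 64 s, if anything falls off the work surface, if the arm or the gripper's body presses on something with over 40 N, if the wrist force passes 120 N, or if a joint passes its speed limit or range.

### The arm

A 6-joint arm with a two-finger parallel gripper is mounted at the origin on a cart in front of the work surface, level with it; the furniture and walls round the work are solid. World frame = base frame: x ahead of the robot, y to its left, z up, the work surface at z = 0. Lengths are in mm, angles in rad, forces in N, time in s.
With the tool pointing down it reaches from about 400 to 925 mm from the base axis. Payload 12.5 kg.
Tool frame: the origin (TCP) lies midway between the tips of the shut fingers; the grasp point (between the pads) lies 19 mm behind it (env.tcp_to_grasp is the distance from the TCP to the grasp point, in mm); z points along the fingers, y is the line along which they close (so a half turn about z gives the same grasp; the last joint's range is limited). The gripper opens to 95 mm and grips with 3 to 60 N. Pads are 20 mm wide; open, the fingers measure 119 mm over their backs; the gripper's body (75 mm by 180 mm) begins 59 mm behind the grasp point.
Start: joints at [-1.336, 0.491, 1.559, -0, 1.092, -0.106], TCP at [208.924, -589.065, 214.661] pointing down, gripper open.
Joint ranges: [-3.1, 3.1], [-0.84, 2.19], [0.05, 2.79], [-1.13, 4.28], [0.06, 2.93], [-2.69, 2.69]. Speed limits (rad/s): [2.22, 2.22, 2.79, 3.14, 3.14, 3.14].

### API

Orientations are given as [roll, pitch, yaw] about the fixed x, y, z axes, in that order (R = Rz(yaw) Ry(pitch) Rx(roll)).
In Python, from cell import env gives the robot as it stands. The module is installed in compiled form; this text tells all that it offers.
- The arm moves only by the tool step_arm, never from a script. Its argument "plan" is a list that holds one entry, the list of rows, each a list of 5 numbers: the shift along the tool's x, y, z in mm, then the turn about the tool's z in degrees, then the opening, from -1 (shut) to 1 (fully open). A call has 1 to 8 rows; each row is the pose to reach, as a shift and turn from the pose commanded when the call began, along the tool's axes at that moment; what a row does not reach only later rows make up. A row lasts 1/12 s, in which the tool goes at most 41.7 mm and 7.16 degrees, less where a joint would pass 70% of its speed; a pose out of reach is approached as far as the arm can. A call with a gripper value outside its range is refused whole. The fingers move at their own pace and stop on an object; the grip force is fixed at half the most. Time passes only in rows, so rows that repeat a pose let the fingers close. It gives the time, the measured TCP pose, the force, the opening and the grip force at its end, in the units of the state.
- env.state(): the state, without advancing time (a new reading comes with each control period).
- env.read_camera(name): name is "scene" or "top" or "wrist"; returns the picture (420x560x3 uint8, blue, green, red); there is no depth.
- env.get_calibration(name): a dict with "K" (3x3 intrinsics, pixels), "extrinsics" (4x4, takes a point from world to camera coordinates). Camera axes: x right, y up, looking along -z (the intrinsics and any distortion apply to the point x, -y, -z); pixel columns grow to the right and rows downward; lengths in mm; the calibration is good to about 2 mm. A picture is of the moment at which its call begins: read the wrist's pose just before it. get_calibration takes no time and is no camera call; for the wrist camera it gives the pose at the moment of the call.
- env.job_done(): hands the job in; it is judged then, once.
The state is a dict: "t": time; "joints": joint angles; "qvel": joint speeds; "tau": joint torques, N m; "eef_pos": TCP position; "tcp_rot": TCP orientation; "ft_force": force on the tool from outside, world axes, zero at the start; "moment": the same for the moment, N m; "opening": opening from 0.0 (shut) to 1.0 (fully open); "grip_force": force on a finger pad.
Only numpy, scipy, OpenCV 4.12 (cv2) and the standard library are available. Lean on these libraries where they do the work, as an engineer would, in place of code of your own. Each camera call takes 0.05 s, during which the arm holds its last target. There are 200 camera calls.

## Working session

There is one attempt and no reset: what is moved stays moved. The work goes in short steps, Python scripts to look and compute and a tool call to move; the robot and the scene stay as the last step left them, time stands still between calls to the robot, and variables do not carry over. Pictures are saved under pics/ and viewed, at most 10 in all, crops included, and the job is handed in when it is done.

Besides the shell and the picture viewer there is one more tool, called after "Request:" as name(argument=value, ...), one argument or row to a line, values as JSON. step_arm: Moves the arm, as the interface text tells. Its arguments: {"type":"object","properties":{"plan":{"type":"array"}},"required":["plan"]}

```bash
mkdir -p pics; cat > h.py <<'E'
import numpy as np, cv2
from cell import env
from scipy.spatial.transform import Rotation as R
def look(n,f):
    c=env.get_calibration(n); im=env.read_camera(n); cv2.imwrite(f,im); np.savez(f+'.npz',K=c['K'],E=c['extrinsics']); return im
def ray(f,uv,z):
    d=np.load(f+'.npz'); K,E=d['K'],d['E']; E=np.array(E)
    p=np.linalg.solve(K,[uv[0],uv[1],1.]); p=np.array([p[0],-p[1],-p[2]])
    w=E[:3,:3].T@p; o=-E[:3,:3].T@E[:3,3]
    return o+w*(z-o[2])/w[2]
def proj(f,P):
    d=np.load(f+'.npz'); c=(d['E']@np.append(P,1))[:3]; q=d['K']@[c[0],-c[1],-c[2]]; return q[:2]/q[2]
E
python3 - <<'E'
from h import *
s=env.state(); print(s)
a=look('scene','pics/s0.png');b=look('top','pics/t0.png')
cv2.imwrite('pics/v0.png',cv2.resize(b,(800,600)))
E
```

```text
{'t': 0.0, 'joints': array([-1.33560387e+00,  4.91585607e-01,  1.55946643e+00,  1.73022776e-05,
        1.09169818e+00, -1.05601006e-01]), 'qvel': array([-0.00207951, -0.00211647, -0.00226948, -0.00052432,  0.00055795,
        0.00028231]), 'tau': array([-3.15001897e-03, -6.12652874e+01, -2.58179730e+01,  6.90667494e-02,
        4.82817425e-02, -1.76949629e-04]), 'eef_pos': array([ 208.86282752, -588.80175218,  214.03972048]), 'tcp_rot': array([-3.14044316e+00, -1.37271828e-04,  3.40785396e-01]), 'ft_force': array([-0.47973491, -0.66280302, -0.33016123]), 'moment': array([0.02423091, 0.01712323, 0.04934874]), 'grip_force': 0.0, 'opening': 1.00224299961105}
```

View pics/v0.png

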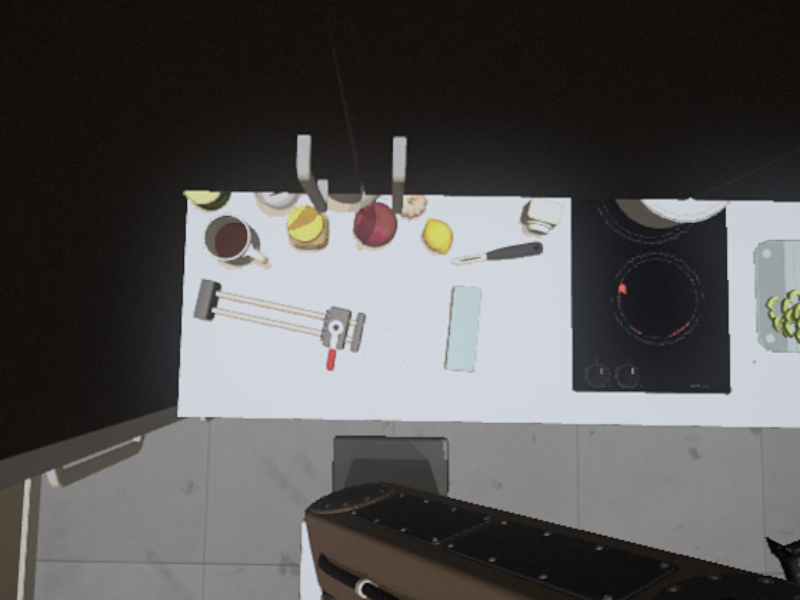

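View pics/s0.png

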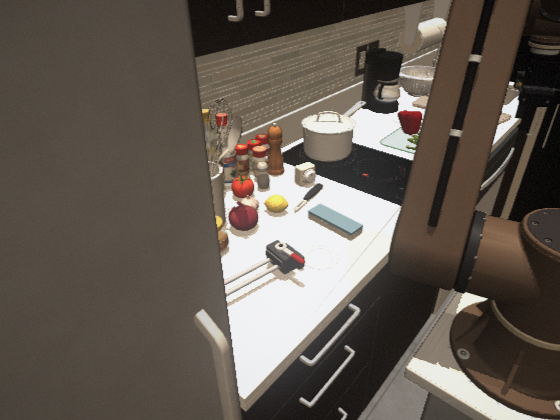

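The top view (800x600) shows the holder with its fixed jaw at (207,300), the sliding jaw at (338,328), the red lever at (331,358) and the tail at (357,332). The stone is at (462,328), and the clear tumbler shows as a faint ring near (388,352), close to the tail and the lever.

```bash
python3 - <<'E'
from h import *
f='pics/t0.png'; b=cv2.imread(f); hsv=cv2.cvtColor(b,cv2.COLOR_BGR2HSV)
for n,lo,hi,box,z in [('stone',(75,20,60),(110,255,255),(300,190,350,270),25),('lever',(0,150,80),(8,255,255),(215,235,250,265),64)]:
    m=cv2.inRange(hsv,lo,hi); k=np.zeros_like(m); x0,y0,x1,y1=box; k[y0:y1,x0:x1]=m[y0:y1,x0:x1]
    c=max(cv2.findContours(k,0,1)[0],key=cv2.contourArea); r=cv2.minAreaRect(c)
    print(n,r,'ctr',ray(f,r[0],z)); print(np.array([ray(f,p,z)[:2] for p in cv2.boxPoints(r)]).round(0).tolist())
for n,p,z in [('fix',(207,300),48),('pivot',(336,327),70),('tailmid',(357,332),36),('tumbler',(388,352),50),('tumb0',(388,352),0),('mug',(232,240),60),('jar',(306,226),86),('lemon',(437,236),25),('edgeL',(180,416),0),('edgeR',(570,420),0),('tailA',(360,313),36),('tailB',(352,350),36),('fixA',(210,279),48),('fixB',(203,320),48)]:
    print(n,ray(f,np.array(p)*.7,z).round(0))
d=np.load(f+'.npz'); print(-d['E'][:3,:3].T@d['E'][:3,3])
E
```

```text
stone ((324.2851867675781, 229.5765838623047), (19.711294174194336, 58.624107360839844), 5.572197437286377) ctr [ 497.43724144 -123.02622184   25.        ]
[[425.0, -92.0], [574.0, -105.0], [570.0, -155.0], [422.0, -141.0]]
lever ((230.6470947265625, 250.58827209472656), (4.850712299346924, 1.9402848482131958), 75.96376037597656) ctr [441.19665451 110.40600517  64.        ]
[[446.0, 114.0], [448.0, 110.0], [436.0, 107.0], [435.0, 111.0]]
fix [538. 329.  48.]
pivot [494. 100.  70.]
tailmid [487.  66.  36.]
tumbler [453.  10.  50.]
tumb0 [452.  11.   0.]
mug [643. 286.  60.]
jar [665. 154.  86.]
lemon [662. -74.  25.]
edgeL [330. 383.   0.]
edgeR [ 336. -320.    0.]
tailA [520.  61.  36.]
tailB [455.  74.  36.]
fixA [575. 326.  48.]
fixB [503. 335.  48.]
[ 476.51725421    7.37838112 1111.37908492]
```

```bash
cat >> h.py <<'E'
def go(P,yaw):
    s=env.state(); M=R.from_euler('xyz',s['tcp_rot']).as_matrix(); y0=s['tcp_rot'][2]
    d=M.T@(np.array(P,float)-s['eef_pos']); t=-(np.rad2deg(yaw-y0)+180)%360-180 if 0 else -((np.rad2deg(yaw-y0)+180)%360-180)
    print('t',round(s['t'],2),'pos',s['eef_pos'].round(1),'yaw',round(np.rad2deg(y0),2),'F',s['ft_force'].round(1),'op',round(s['opening'],3),'gf',round(s['grip_force'],1)); print('shift',d.round(1),'turn',round(t,1))
E
python3 -c "
from h import *
go([507,-124,214],np.deg2rad(-5))"
```

```text
t 0.1 pos [ 208.9 -588.8  214.1] yaw 19.53 F [ 0.2  0.2 -0.6] op 1.001 gf 0.0
shift [ 436.4 -338.5    0.5] turn 24.5
```

Request:
step_arm(
  plan=[
    [[436, -338, 0, 24.5, 1], [436, -338, 0, 24.5, 1], [436, -338, 0, 24.5, 1], [436, -338, 0, 24.5, 1], [436, -338, 0, 24.5, 1], [436, -338, 0, 24.5, 1], [436, -338, 0, 24.5, 1], [436, -338, 0, 24.5, 1]],
  ],
)

```text
t: 0.77
eef_pos: [389.3, -306.9, 214.6]
tcp_rot: [-3.142, 0.0, -0.087]
ft_force: [1.0, -0.5, -0.4]
opening: 1.002
grip_force: 0.0
```

```bash
python3 -c "
from h import *
go([507,-124,214],np.deg2rad(-5))"
```

```text
t 0.77 pos [ 389.3 -306.9  214.6] yaw -4.99 F [ 1.  -0.5 -0.4] op 1.002 gf 0.0
shift [ 101.3 -192.5    0.6] turn 0.0
```

Request:
step_arm(
  plan=[
    [[101, -192, 0, 0, 1], [101, -192, 0, 0, 1], [101, -192, 0, 0, 1], [101, -192, 0, 0, 1], [101, -192, 0, 0, 1], [101, -192, 0, 0, 1], [101, -192, 0, 0, 1], [101, -192, 0, 0, 1]],
  ],
)

```text
t: 1.43
eef_pos: [505.8, -126.1, 214.3]
tcp_rot: [3.141, 0.001, -0.085]
ft_force: [-0.5, -0.3, -0.4]
opening: 1.0
grip_force: 0.0
```

```bash
python3 - <<'E'
from h import *
f='pics/w1.png'; b=look('wrist',f); hsv=cv2.cvtColor(b,cv2.COLOR_BGR2HSV)
m=cv2.inRange(hsv,(75,20,60),(110,255,255))
c=max(cv2.findContours(m,0,1)[0],key=cv2.contourArea); r=cv2.minAreaRect(c)
B=np.array([ray(f,p,25) for p in cv2.boxPoints(r)]); print(r,B.round(1).tolist(),B.mean(0),ray(f,r[0],25))
go([507,-124,60],np.deg2rad(-5))
E
```

```text
((281.0, 192.0), (132.0, 46.0), 90.0) [[574.3, -106.4, 25.0], [570.1, -154.6, 25.0], [422.4, -144.1, 25.0], [427.0, -91.2, 25.0]] [ 498.44441506 -124.06392375   25.        ] [ 501.93624941 -124.36645806   25.        ]
t 1.48 pos [ 505.5 -126.9  214.4] yaw -4.97 F [-0.3 -0.1  0.4] op 0.997 gf 0.0
shift [  1.3  -3.  154.4] turn 0.0
```

View pics/w1.png

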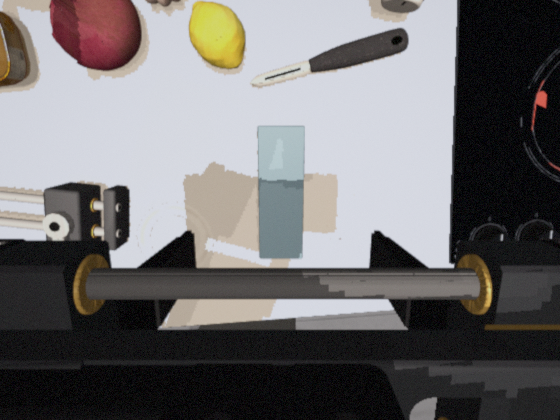

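The wrist view shows the stone square in the picture (x 258–304, y 126–258), centred at about (498,-124) with yaw -5°. The tumbler ring is at about (173,240), and the tail block and sliding jaw are on the left. Now down to the stone.

```bash
python3 - <<'E'
from h import *
for p in [(172,240),(138,235),(210,235),(172,203)]: print(ray('pics/w1.png',p,0).round(),ray('pics/w1.png',p,93).round())
go([508,-125,4],np.deg2rad(-5))
E
```

```text
[449.  14.   0.] [479. -22.  93.]
[459.  54.   0.] [486.   9.  93.]
[452. -33.   0.] [481. -57.  93.]
[495.   6.   0.] [513. -27.  93.]
t 1.48 pos [ 505.5 -126.9  214.4] yaw -4.97 F [-0.3 -0.1  0.4] op 0.997 gf 0.0
shift [  2.4  -2.1 210.4] turn 0.0
```

Request:
step_arm(
  plan=[
    [[2, -2, 40, 0, 1], [2, -2, 80, 0, 1], [2, -2, 120, 0, 1], [2, -2, 150, 0, 1], [2, -2, 175, 0, 1], [2, -2, 195, 0, 1], [2, -2, 207, 0, 1], [2, -2, 209, 0, 1]],
  ],
)

```text
t: 2.15
eef_pos: [506.6, -125.8, 3.6]
tcp_rot: [-3.141, 0.003, -0.089]
ft_force: [-0.5, 0.4, -0.1]
opening: 0.999
grip_force: 0.0
```

Request:
step_arm(
  plan=[
    [[0, 0, 0, 0, -1], [0, 0, 0, 0, -1], [0, 0, 0, 0, -1], [0, 0, 0, 0, -1], [0, 0, 0, 0, -1], [0, 0, 0, 0, -1], [0, 0, 0, 0, -1], [0, 0, 0, 0, -1]],
  ],
)

```text
t: 2.82
eef_pos: [508.3, -124.5, 5.8]
tcp_rot: [3.141, -0.0, -0.087]
ft_force: [-0.3, 0.3, 3.0]
opening: 0.523
grip_force: 30.0
```

Request:
step_arm(
  plan=[
    [[0, 0, -10, 0, -1], [0, 0, -30, 0, -1], [0, 0, -60, 0, -1], [0, 0, -95, 0, -1], [0, 0, -135, 0, -1], [0, 0, -175, 0, -1], [0, 0, -205, 0, -1], [0, 0, -225, 0, -1]],
  ],
)

```text
t: 3.48
eef_pos: [508.2, -124.4, 234.5]
tcp_rot: [3.141, -0.003, -0.087]
ft_force: [0.1, -1.6, -3.8]
opening: 0.528
grip_force: 30.0
```

```bash
python3 -c "
from h import *
go([440,195,240],np.deg2rad(-5))"
```

```text
t 3.48 pos [ 508.2 -124.4  234.5] yaw -4.96 F [ 0.1 -1.6 -3.8] op 0.528 gf 30.0
shift [ -95.6 -312.3   -6.1] turn 0.0
```

Request:
step_arm(
  plan=[
    [[-12, -38, 0, 0, -1], [-24, -76, 0, 0, -1], [-36, -115, 0, 0, -1], [-48, -154, 0, 0, -1], [-60, -193, 0, 0, -1], [-72, -231, 0, 0, -1], [-84, -270, -5, 0, -1], [-95, -307, -5, 0, -1]],
  ],
)

```text
t: 4.15
eef_pos: [438.9, 191.5, 236.6]
tcp_rot: [-3.142, -0.0, -0.087]
ft_force: [1.7, 0.1, -3.3]
opening: 0.527
grip_force: 30.0
```

Request:
step_arm(
  plan=[
    [[0, -5, 0, 0, -1], [0, -5, 0, 0, -1], [0, -5, 0, 0, -1]],
  ],
)

```text
t: 4.4
eef_pos: [440.2, 194.5, 235.6]
tcp_rot: [3.141, 0.0, -0.085]
ft_force: [-0.4, -0.4, -4.2]
opening: 0.523
grip_force: 30.0
```

```bash
python3 - <<'E'
from h import *
b=look('wrist','pics/w2.png'); cv2.imwrite('pics/v2.png',cv2.resize(b,(800,600)))
go([440,195,240],np.deg2rad(-5))
E
```

```text
t 4.45 pos [440.4 193.8 235.6] yaw -4.97 F [-0.2  0.9 -4. ] op 0.521 gf 30.0
shift [-0.5 -1.1 -4.4] turn 0.0
```

View pics/v2.png

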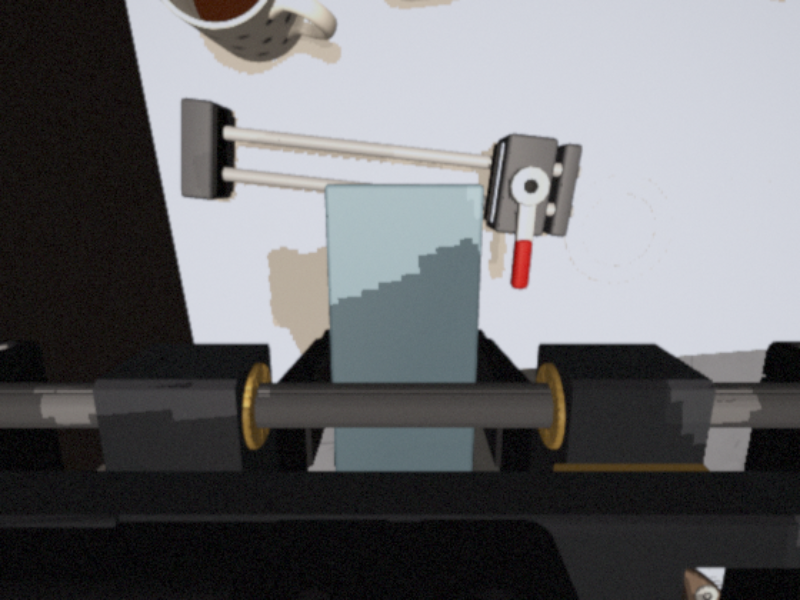

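The stone is held level. The fixed jaw top spans (182–213, 98–197), the rods run from (225,132) to (492,160) and from (225,174) to (330,186). The hub is at (530,186), the red grip ends at (521,288), and the tail block spans (563–580, 145–236).

```bash
python3 - <<'E'
from h import *
f='pics/w2.png'
q=lambda x,y,z: ray(f,np.array([x,y])*.7,z)[:2]
P={}
for n,x,y,z in [('fTL',182,98,48),('fTR',213,100,48),('fBR',213,197,48),('fBL',182,196,48),
 ('r1a',230,132,35),('r1b',488,160,35),('r2a',230,174,35),('r2b',322,184,35),('hub',530,186,70),('gripend',520,288,64),('tTL',565,145,36),('tTR',580,147,36),('tBR',569,236,36),('tBL',553,233,36),
 ('jTL',511,135,58),('jTR',555,137,58),('jBR',547,236,58),('jBL',498,231,58)]:
    P[n]=q(x,y,z); print(n,P[n].round(1))
d1=P['r1a']-P['r1b']; d2=P['r2a']-P['r2b']
for d in (d1,d2): print('rod yaw',np.rad2deg(np.arctan2(d[1],d[0])))
fc=sum(P[k] for k in('fTL','fTR','fBR','fBL'))/4; tc=sum(P[k] for k in('tTL','tTR','tBR','tBL'))/4
d=fc-tc; L=np.hypot(*d); u=d/L; v=np.array([-u[1],u[0]]); print('fix',fc,'tail',tc,'len(276)',L,'yaw',np.rad2deg(np.arctan2(d[1],d[0])))
o=(fc+tc)/2-u*(-3); o=fc-135*u-(L-276)/2*u
print('origin',o)
for n in P: print(n,(np.array([u,v])@(P[n]-o)).round(1))
s=[(327,185),(482,185)]
g=env.state()['eef_pos']
for p in s: print('stone far corner',q(*p,235.6+19+2), g)
E
```

```text
fTL [575.8 339. ]
fTR [572.6 317.5]
fBR [506.5 329.5]
fBL [509.1 352.2]
r1a [552.1 313.6]
r1b [515.6 123.9]
r2a [522.2 318.8]
r2b [508.9 250.4]
hub [494.9 102. ]
gripend [421.9 109.6]
tTL [521.4  66.5]
tTR [519.   55.3]
tBR [453.3  63.8]
tBL [456.7  76.2]
jTL [530.4 111.3]
jTR [526.4  80.7]
jBR [457.8  87.3]
jBL [464.5 122.9]
rod yaw 79.12930533125683
rod yaw 78.99323304807625
fix [541.00571721 334.56041002] tail [487.60339247  65.45736712] len(276) 274.3506077724306 yaw 78.77572618856492
origin [514.88850461 202.95150691]
fTL [145.3 -33.3]
fTR [123.6 -34.3]
fBR [122.5  32.9]
fBL [145.2  34.7]
r1a [115.8 -14.9]
r1b [-77.4 -16.1]
r2a [115.   15.3]
r2b [45.4 15.1]
hub [-102.9   -0. ]
gripend [-109.7   73. ]
tTL [-132.6  -33. ]
tTR [-144.   -32.8]
tBR [-148.5   33.3]
tBL [-135.7   32.4]
jTL [-86.9 -33. ]
jTR [-117.7  -35.1]
jBR [-124.5   33.5]
jBL [-88.3  33.8]
stone far corner [506.28552075 212.37791014] [440.44555195 193.84504631 235.61037424]
stone far corner [502.20973534 165.22908345] [440.44555195 193.84504631 235.61037424]
```

```bash
python3 -c "
from h import *
go([521.1,234.4,200],np.deg2rad(79))"
```

```text
t 4.45 pos [440.4 193.8 235.6] yaw -4.97 F [-0.2  0.9 -4. ] op 0.521 gf 30.0
shift [ 76.8 -47.4  35.6] turn -84.0
```

Request:
step_arm(
  plan=[
    [[6, -4, 3, -7, -1], [12, -8, 6, -14, -1], [19, -12, 9, -21, -1], [26, -16, 12, -28, -1], [33, -20, 15, -35, -1], [39, -24, 18, -42, -1], [45, -28, 21, -49, -1], [51, -32, 24, -56, -1]],
  ],
)

```text
t: 5.12
eef_pos: [494.9, 220.4, 211.3]
tcp_rot: [-3.141, 0.001, 0.894]
ft_force: [0.4, -0.3, -4.1]
opening: 0.521
grip_force: 30.0
```

```bash
python3 -c "
from h import *
go([521.1,234.4,200],np.deg2rad(79))"
```

```text
t 5.12 pos [494.9 220.4 211.3] yaw 51.23 F [ 0.4 -0.3 -4.1] op 0.521 gf 30.0
shift [27.3 11.6 11.3] turn -27.8
```

Request:
step_arm(
  plan=[
    [[7, 3, 3, -7, -1], [14, 6, 6, -14, -1], [21, 9, 9, -21, -1], [27, 12, 11, -28, -1], [27, 12, 40, -28, -1], [27, 12, 70, -28, -1], [27, 12, 100, -28, -1], [27, 12, 100, -28, -1]],
  ],
)

```text
t: 5.78
eef_pos: [518.6, 232.9, 106.8]
tcp_rot: [-3.134, 0.004, 1.377]
ft_force: [-1.7, -1.0, -5.1]
opening: 0.523
grip_force: 30.0
```

```bash
python3 - <<'E'
from h import *
go([521.1,234.4,43],np.deg2rad(79))
b=look('wrist','pics/w3.png');t=look('top','pics/t3.png')
cv2.imwrite('pics/v3.png',np.vstack([cv2.resize(b,(400,300)),cv2.resize(t[180:320,100:290],(407,300))[:,:400]]))
E
```

```text
t 5.78 pos [518.6 232.9 106.8] yaw 78.89 F [-1.7 -1.  -5.1] op 0.523 gf 30.0
shift [ 2.2  2.6 63.8] turn -0.1
```

View pics/v3.png

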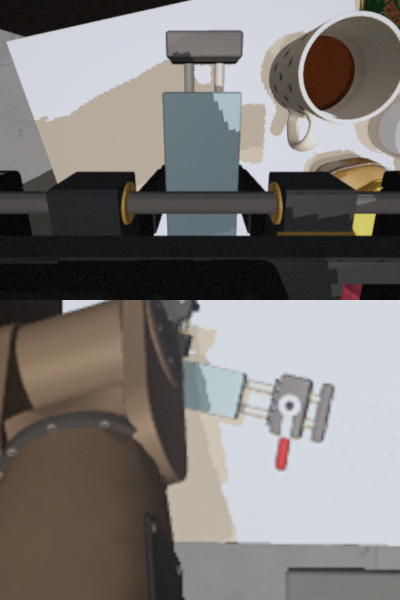

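The stone hangs in line with the holder, centred at column 201 against the fixed jaw's 204, with clearance to both jaws. I'll check the centring in numbers after the arm settles.

```bash
python3 - <<'E'
from h import *
go([521.1,234.4,44],np.deg2rad(79))
f='pics/w3.png'; s=560/400
for n,x,y,z in [('fixTL',168,31,48),('fixTR',242,31,48),('rodL',190,75,35),('rodR',219,75,35),('stL',164,94,106.8-5.8+25),('stR',240,94,126)]:
    p=ray(f,(x*s,y*s),z)[:2]-[514.9,203]; c,w=np.cos(np.deg2rad(79)),np.sin(np.deg2rad(79)); print(n,(p@[[c,-w],[w,c]]).round(1))
E
```

```text
t 5.88 pos [520.8 234.2 111.6] yaw 78.92 F [ 0.4  0.7 -3.3] op 0.52 gf 30.0
shift [ 0.4  0.3 67.6] turn -0.1
fixTL [146.8  31.9]
fixTR [146.5 -33.5]
rodL [110.2  13.7]
rodR [110.1 -14.6]
stL [93.8 25.1]
stR [ 93.7 -21.9]
```

Request:
step_arm(
  plan=[
    [[0, 1, 15, 0, -1], [0, 1, 30, 0, -1], [0, 1, 45, 0, -1], [0, 1, 55, 0, -1], [0, 1, 60, 0, -1], [0, 1, 63, 0, -1], [0, 1, 65, 0, -1], [0, 1, 65, 0, -1]],
  ],
)

```text
t: 6.55
eef_pos: [521.8, 235.3, 47.1]
tcp_rot: [3.141, -0.0, 1.379]
ft_force: [-0.7, 0.5, -4.0]
opening: 0.523
grip_force: 30.0
```

Request:
step_arm(
  plan=[
    [[0, 0, 0.7, 0, -1], [0, 0, 1.4, 0, -1], [0, 0, 2, 0, -1], [0, 0, 2.7, 0, -1], [0, 0, 3.4, 0, -1], [0, 0, 3.4, 0, -1]],
  ],
)

```text
t: 7.05
eef_pos: [521.4, 235.3, 43.1]
tcp_rot: [-3.142, 0.0, 1.379]
ft_force: [0.1, 0.3, -3.9]
opening: 0.525
grip_force: 30.0
```

Request:
step_arm(
  plan=[
    [[0, 0, 0.5, 0, -1], [0, 0, 1.0, 0, -1], [0, 0, 1.5, 0, -1], [0, 0, 2, 0, -1], [0, 0, 2, 0, -1]],
  ],
)

```text
t: 7.47
eef_pos: [521.5, 235.3, 41.1]
tcp_rot: [-3.142, 0.0, 1.379]
ft_force: [0.1, 0.3, -5.2]
opening: 0.524
grip_force: 30.0
```

Request:
step_arm(
  plan=[
    [[0, 0, 0.4, 0, -1], [0, 0, 0.8, 0, -1], [0, 0, 1.2, 0, -1], [0, 0, 1.2, 0, -1]],
  ],
)

```text
t: 7.8
eef_pos: [521.5, 235.3, 40.8]
tcp_rot: [3.141, -0.0, 1.379]
ft_force: [-2.7, -1.2, 7.6]
opening: 0.524
grip_force: 30.0
```

Contact is made: the force rose to +7.6 N. Releasing.

Request:
step_arm(
  plan=[
    [[0, 0, 0, 0, 0.4], [0, 0, 0, 0, 0.4], [0, 0, 0, 0, 0.5], [0, 0, 0, 0, 0.5], [0, 0, -5, 0, 0.5], [0, 0, -20, 0, 0.5], [0, 0, -45, 0, 0.5], [0, 0, -80, 0, 0.5]],
  ],
)

```text
t: 8.47
eef_pos: [520.5, 234.9, 119.3]
tcp_rot: [-3.138, 0.002, 1.379]
ft_force: [0.3, -0.1, 0.8]
opening: 0.748
grip_force: 0.0
```

```bash
python3 - <<'E'
from h import *
c,w=np.cos(np.deg2rad(79)),np.sin(np.deg2rad(79)); H=lambda x,y:np.array([514.9+c*x-w*y,203+w*x+c*y])
for x in(-170,-160): print(H(x,0))
go([*H(-165,0),200],np.deg2rad(79))
E
```

```text
[482.46247079  36.12337881]
[484.37056074  45.93965065]
t 8.47 pos [520.5 234.9 119.3] yaw 79.02 F [ 0.3 -0.1  0.8] op 0.748 gf 0.0
shift [-197.6    0.3  -80.3] turn 0.0
```

Request:
step_arm(
  plan=[
    [[0, 0, -40, 0, 0], [0, 0, -80, 0, -1], [-40, 0, -90, 0, -1], [-80, 0, -90, 0, -1], [-120, 0, -90, 0, -1], [-160, 0, -90, 0, -1], [-195, 0, -90, 0, -1], [-197, 0, -90, 0, -1]],
  ],
)

```text
t: 9.13
eef_pos: [482.9, 37.9, 210.5]
tcp_rot: [3.141, 0.001, 1.376]
ft_force: [0.4, 0.7, 0.3]
opening: 0.248
grip_force: 0.0
```

Request:
step_arm(
  plan=[
    [[0, 0, 0, 0, -1], [0, 0, 0, 0, -1]],
  ],
)

```text
t: 9.3
eef_pos: [484.2, 42.0, 210.3]
tcp_rot: [3.141, -0.0, 1.378]
ft_force: [0.1, -0.0, -0.0]
opening: 0.105
grip_force: 0.0
```

```bash
python3 - <<'E'
from h import *
b=look('wrist','pics/w4.png'); cv2.imwrite('pics/v4.png',cv2.resize(b,(800,600)))
go([484,45,200],np.deg2rad(79))
E
```

```text
t 9.35 pos [484.2  42.6 210.2] yaw 79.04 F [-0.6  0.4  0. ] op 0.066 gf 0.0
shift [ 2.4 -0.7 10.2] turn 0.0
```

View pics/v4.png

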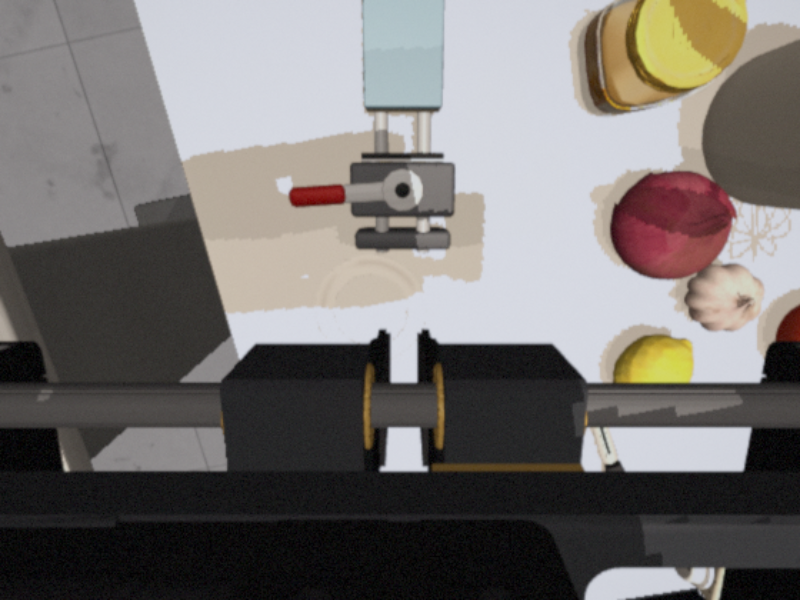

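The view shows the stone on the rods (columns 362–443, near end at row 108), the jaw top at rows 162–217, the tail at 230–248 and the tumbler ring at (370,300) just behind the tail.

```bash
cat >> h.py <<'E'
c_,w_=np.cos(np.deg2rad(79)),np.sin(np.deg2rad(79))
H=lambda x,y:np.array([514.9+c_*x-w_*y,203+w_*x+c_*y])
def toH(p): d=np.array(p[:2])-[514.9,203]; return np.array([c_*d[0]+w_*d[1],-w_*d[0]+c_*d[1]])
E
python3 - <<'E'
from h import *
f='pics/w4.png'
for n,x,y,z in [('stL',364,108,60),('stR',442,108,60),('jackBL',351,216,58),('jawBR',453,217,58),('jawFL',352,163,58),('pivot',402,190,70),('tailRL',357,248,36),('tailRR',449,247,36),('grip end',290,196,64),('grip in',344,194,64),('tumbBase',368,300,0),('tumbBot',368,345,0),('tumbR',420,300,0)]:
    p=ray(f,(x*.7,y*.7),z); print(n,p[:2].round(0),toH(p).round(1))
go([*H(-141,-5),130],np.deg2rad(79))
E
```

```text
stL [481. 155.] [-53.1  24. ]
stR [530. 146.] [-53.1 -25.5]
jackBL [458.  91.] [-120.9   34.3]
jawBR [525.  77.] [-121.6  -34.2]
jawFL [466. 124.] [-86.6  32.7]
pivot [495. 101.] [-103.7   -0. ]
tailRL [455.  66.] [-145.5   32.9]
tailRR [521.  54.] [-144.8  -34.1]
grip end [423. 111.] [-107.5   73.1]
grip in [458. 106.] [-106.3   37.8]
tumbBase [450.  18.] [-193.6   28.3]
tumbBot [442. -20.] [-232.8   29. ]
tumbR [492.  10.] [-193.6  -14.7]
t 9.35 pos [484.2  42.6 210.2] yaw 79.04 F [-0.6  0.4  0. ] op 0.066 gf 0.0
shift [22.3  4.5 80.2] turn 0.0
```

Request:
step_arm(
  plan=[
    [[12, 4, 20, 0, -1], [22, 7, 40, 0, -1], [22, 7, 70, 0, -1], [22, 7, 100, 0, -1], [22, 7, 100, 0, -1], [22, 7, 100, 0, -1]],
  ],
)

```text
t: 9.85
eef_pos: [494.7, 63.2, 109.5]
tcp_rot: [-3.139, 0.001, 1.381]
ft_force: [0.5, 0.6, 1.0]
opening: 0.002
grip_force: 0.0
```

```bash
python3 - <<'E'
from h import *
go([*H(-141,-8),46],np.deg2rad(79)); print(toH(env.state()['eef_pos']))
E
```

```text
t 9.85 pos [494.7  63.2 109.5] yaw 79.12 F [0.5 0.6 1. ] op 0.002 gf 0.0
shift [ 0.1  1.4 63.5] turn 0.1
[-141.06268851   -6.8239285 ]
```

Request:
step_arm(
  plan=[
    [[0, 1, 25, 0, -1], [0, 1, 45, 0, -1], [0, 1, 58, 0, -1], [0, 1, 63, 0, -1], [0, 1, 63, 0, -1], [0, 1, 63, 0, -1]],
  ],
)

```text
t: 10.35
eef_pos: [496.8, 62.2, 48.3]
tcp_rot: [3.14, -0.0, 1.38]
ft_force: [0.1, 0.6, -0.3]
opening: 0.009
grip_force: 0.0
```

Request:
step_arm(
  plan=[
    [[1, 0, 0, 0, -1], [2, 0, 0, 0, -1], [3, 0, 0, 0, -1], [4, 0, 0, 0, -1], [5, 0, 0, 0, -1], [6, 0, 0, 0, -1], [7, 0, 0, 0, -1], [8, 0, 0, 0, -1]],
  ],
)

```text
t: 11.02
eef_pos: [497.6, 69.9, 47.0]
tcp_rot: [-3.142, 0.0, 1.379]
ft_force: [-0.4, 0.2, -0.2]
opening: 0.003
grip_force: 0.0
```

Request:
step_arm(
  plan=[
    [[1, 0, 0, 0, -1], [2, 0, 0, 0, -1], [3, 0, 0, 0, -1], [4, 0, 0, 0, -1], [5, 0, 0, 0, -1], [6, 0, 0, 0, -1], [7, 0, 0, 0, -1], [8, 0, 0, 0, -1]],
  ],
)

```text
t: 11.68
eef_pos: [498.9, 76.9, 47.0]
tcp_rot: [-3.141, 0.001, 1.38]
ft_force: [-0.9, -9.6, 0.9]
opening: 0.008
grip_force: 4.6
```

Request:
step_arm(
  plan=[
    [[2, 0, 0, 0, -1], [4, 0, 0, 0, -1], [6, 0, 0, 0, -1], [8, 0, 0, 0, -1], [10, 0, 0, 0, -1], [12, 0, 0, 0, -1], [14, 0, 0, 0, -1], [16, 0, 0, 0, -1]],
  ],
)

```text
t: 12.35
eef_pos: [502.0, 92.7, 47.0]
tcp_rot: [-3.141, 0.001, 1.379]
ft_force: [-0.8, -8.9, 1.7]
opening: 0.003
grip_force: 4.6
```

Request:
step_arm(
  plan=[
    [[1.5, 0, 0, 0, -1], [3, 0, 0, 0, -1], [4.5, 0, 0, 0, -1], [6, 0, 0, 0, -1], [7.5, 0, 0, 0, -1], [9, 0, 0, 0, -1], [10.5, 0, 0, 0, -1], [12, 0, 0, 0, -1]],
  ],
)

```text
t: 13.02
eef_pos: [504.2, 104.2, 47.0]
tcp_rot: [-3.141, 0.001, 1.38]
ft_force: [-0.7, -11.1, 1.7]
opening: 0.006
grip_force: 5.6
```

Request:
step_arm(
  plan=[
    [[1.2, 0, 0, 0, -1], [2.4, 0, 0, 0, -1], [3.6, 0, 0, 0, -1], [4.8, 0, 0, 0, -1], [6, 0, 0, 0, -1], [7.2, 0, 0, 0, -1], [8.4, 0, 0, 0, -1], [9.6, 0, 0, 0, -1]],
  ],
)

```text
t: 13.68
eef_pos: [506.0, 113.6, 47.0]
tcp_rot: [-3.141, 0.001, 1.38]
ft_force: [-1.0, -10.8, 2.5]
opening: 0.006
grip_force: 5.5
```

```bash
python3 - <<'E'
from h import *
s=env.state(); print(s['t'],s['eef_pos'],toH(s['eef_pos']),s['ft_force'])
b=look('top','pics/t5.png'); cv2.imwrite('pics/v5.png',cv2.resize(b[190:270,120:280],(800,400),interpolation=cv2.INTER_CUBIC))
E
```

```text
13.6833 [506.03193807 113.61357722  46.98052526] [-89.43624842  -8.35060288] [ -1.02632814 -10.8388658    2.49557462]
```

View pics/v5.png

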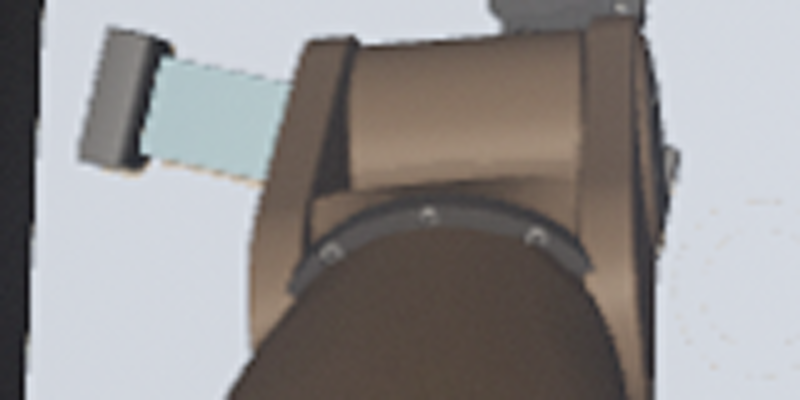

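The stone's end is close to the fixed jaw (about column 150 in the crop). I'm continuing in smaller steps and watching the force.

Request:
step_arm(
  plan=[
    [[0.8, 0, 0, 0, -1], [1.6, 0, 0, 0, -1], [2.4, 0, 0, 0, -1], [3.2, 0, 0, 0, -1], [4, 0, 0, 0, -1]],
  ],
)

```text
t: 14.15
eef_pos: [506.8, 117.5, 47.0]
tcp_rot: [-3.141, 0.001, 1.379]
ft_force: [0.4, -12.3, 1.7]
opening: 0.004
grip_force: 5.5
```

Request:
step_arm(
  plan=[
    [[0.6, 0, 0, 0, -1], [1.2, 0, 0, 0, -1], [1.8, 0, 0, 0, -1], [2.4, 0, 0, 0, -1]],
  ],
)

```text
t: 14.48
eef_pos: [507.3, 119.8, 47.0]
tcp_rot: [-3.141, 0.001, 1.379]
ft_force: [-0.5, -10.1, 2.4]
opening: 0.002
grip_force: 5.5
```

Request:
step_arm(
  plan=[
    [[0.5, 0, 0, 0, -1], [1, 0, 0, 0, -1], [1.5, 0, 0, 0, -1], [2, 0, 0, 0, -1]],
  ],
)

```text
t: 14.82
eef_pos: [507.6, 121.8, 47.0]
tcp_rot: [-3.141, 0.002, 1.38]
ft_force: [-0.4, -12.9, 1.4]
opening: 0.005
grip_force: 6.1
```

Request:
step_arm(
  plan=[
    [[0.5, 0, 0, 0, -1], [1, 0, 0, 0, -1], [1.5, 0, 0, 0, -1]],
  ],
)

```text
t: 15.07
eef_pos: [507.8, 123.0, 47.0]
tcp_rot: [-3.141, 0.002, 1.38]
ft_force: [-0.9, -15.4, 3.0]
opening: 0.005
grip_force: 7.5
```

Request:
step_arm(
  plan=[
    [[0.5, 0, 0, 0, -1], [1, 0, 0, 0, -1], [1.5, 0, 0, 0, -1]],
  ],
)

```text
t: 15.32
eef_pos: [508.1, 124.2, 47.0]
tcp_rot: [-3.141, 0.002, 1.38]
ft_force: [-1.4, -17.6, 2.5]
opening: 0.003
grip_force: 8.9
```

Force is rising at about 2 N/mm, so the stone is home with roughly 8 N on the pad. Backing off and looking.

Request:
step_arm(
  plan=[
    [[-2, 0, 0, 0, -1], [-6, 0, 0, 0, -1], [-12, 0, -10, 0, -1], [-25, 0, -40, 0, -1], [-45, 0, -80, 0, -1], [-65, 0, -120, 0, -1], [-70, 0, -150, 0, -1], [-70, 0, -150, 0, -1]],
  ],
)

```text
t: 15.98
eef_pos: [496.9, 55.6, 203.6]
tcp_rot: [3.132, -0.002, 1.378]
ft_force: [0.1, -0.6, 0.4]
opening: 0.008
grip_force: 0.0
```

Request:
step_arm(
  plan=[
    [[0, 0, 0, 0, -1], [0, 0, 0, 0, -1]],
  ],
)

```text
t: 16.15
eef_pos: [494.6, 57.0, 196.9]
tcp_rot: [-3.142, -0.0, 1.379]
ft_force: [0.9, 0.4, -0.1]
opening: 0.004
grip_force: 0.0
```

```bash
python3 - <<'E'
from h import *
b=look('wrist','pics/w6.png'); cv2.imwrite('pics/v6.png',cv2.resize(b,(800,600))); s=env.state(); print(s['eef_pos'],toH(s['eef_pos']))
E
```

```text
[494.48903254  57.22757709 196.28547389] [-146.98876912   -7.77872907]
```

View pics/v6.png

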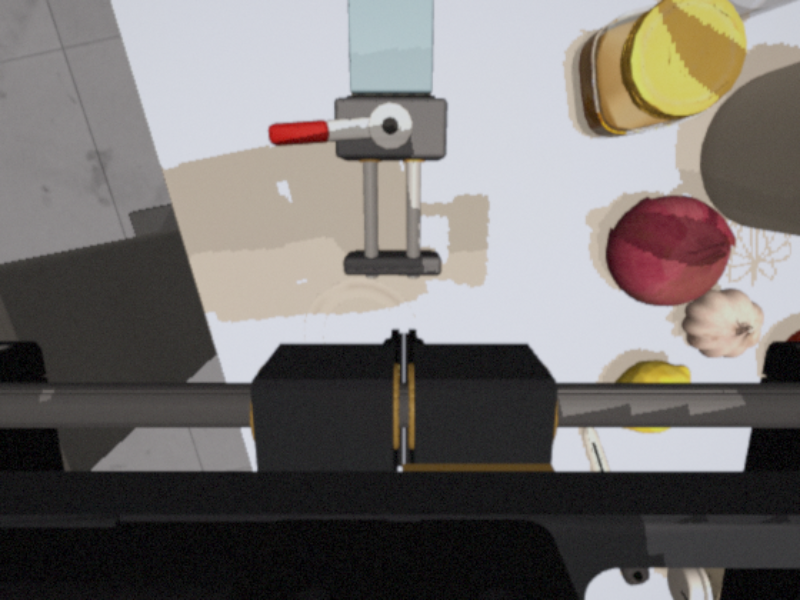

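```bash
python3 - <<'E'
from h import *
f='pics/w6.png'
for n,x,y,z in [('stL',349,93,60),('stR',433,93,60),('jawBL',337,157,58),('jawBR',444,157,58),('jawFL',336,99,58),('pivot',389,126,70),('tailRL',345,273,36),('tailRR',440,273,36),('grip end',270,134,64),('grip in',328,130,64)]:
    print(n,toH(ray(f,(x*.7,y*.7),z)).round(1))
go([*H(-28,60),110],np.deg2rad(79))
E
```

```text
stL [-29.8  24.6]
stR [-29.8 -26. ]
jawBL [-66.8  33.3]
jawBR [-66.8 -33.6]
jawFL [-32.9  32.8]
pivot [-49.7   0.4]
tailRL [-144.8   33.2]
tailRR [-144.8  -34.1]
grip end [-53.6  72.7]
grip in [-51.4  37.5]
t 16.2 pos [494.5  57.2 196.3] yaw 79.03 F [ 0.1 -0.2 -0.4] op 0.001 gf 0.0
shift [119.  -67.6  86.4] turn 0.0
```

Request:
step_arm(
  plan=[
    [[30, -17, 0, 0, -1], [60, -34, 0, 0, -1], [90, -51, 10, 0, -1], [119, -67, 30, 0, -1], [119, -67, 60, 0, -1], [119, -67, 85, 0, -1], [119, -67, 85, 0, -1], [119, -67, 85, 0, -1]],
  ],
)

```text
t: 16.87
eef_pos: [451.0, 186.7, 110.7]
tcp_rot: [-3.138, 0.002, 1.38]
ft_force: [0.3, -0.4, -0.7]
opening: 0.006
grip_force: 0.0
```

```bash
python3 - <<'E'
from h import *
go([*H(-28,60),57],np.deg2rad(79)); print(toH(env.state()['eef_pos']))
E
```

```text
t 16.87 pos [451.  186.7 110.7] yaw 79.06 F [ 0.3 -0.4 -0.7] op 0.006 gf 0.0
shift [ 0.3 -0.2 53.7] turn 0.1
[-28.18091639  59.59459303]
```

Request:
step_arm(
  plan=[
    [[0, 0, 20, 0, -1], [0, 0, 38, 0, -1], [0, 0, 50, 0, -1], [0, 0, 53, 0, -1], [0, 0, 53, 0, -1], [0, 0, 53, 0, -1]],
  ],
)

```text
t: 17.37
eef_pos: [452.6, 186.6, 60.0]
tcp_rot: [3.141, -0.0, 1.379]
ft_force: [-0.3, 0.4, 0.1]
opening: 0.004
grip_force: 0.0
```

Request:
step_arm(
  plan=[
    [[-4, 1, 0, 0, -1], [-8, 1, 0, 0, -1], [-13, 0, 0, 0, -1], [-18, 0, 0, 0, -1], [-23, 0, 0, 0, -1], [-28, 0, 0, 0, -1], [-33, 1, 0, 0, -1], [-38.6, 1.4, 0, 0, -1]],
  ],
)

```text
t: 18.03
eef_pos: [446.0, 148.0, 59.0]
tcp_rot: [3.141, 0.0, 1.379]
ft_force: [0.5, 1.8, 1.1]
opening: 0.006
grip_force: 1.1
```

Request:
step_arm(
  plan=[
    [[-5, 1.5, 0, 0, -1], [-10, 3.5, 0, 0, -1], [-14.6, 6, 0, 0, -1], [-19, 9, 0, 0, -1], [-23, 12, 0, 0, -1], [-27, 15.3, 0, 0, -1], [-31, 19, 0, 0, -1], [-34, 23, 0, 0, -1]],
  ],
)

```text
t: 18.7
eef_pos: [462.3, 110.2, 59.0]
tcp_rot: [-3.141, 0.0, 1.379]
ft_force: [-0.3, 1.9, 1.8]
opening: 0.004
grip_force: 1.1
```

Request:
step_arm(
  plan=[
    [[-2, 3, 0, 0, -1], [-3, 6, 0, 0, -1], [-5, 9, 0, 0, -1], [-6.5, 12, 0, 0, -1], [-7.5, 14, 0, 0, -1], [-8, 15.5, 0, 0, -1], [-8.5, 17, 0, 0, -1], [-8.5, 17, 0, 0, -1]],
  ],
)

```text
t: 19.37
eef_pos: [477.3, 99.0, 58.9]
tcp_rot: [-3.141, 0.0, 1.379]
ft_force: [-0.4, 1.3, 0.9]
opening: 0.002
grip_force: 0.4
```

```bash
python3 - <<'E'
from h import *
print(toH(env.state()['eef_pos']))
b=look('wrist','pics/w7.png'); cv2.imwrite('pics/v7.png',b)
E
```

```text
[-109.24480673   17.11826411]
```

Request:
step_arm(
  plan=[
    [[0, 1, 0, 0, -1], [0, 2, 0, 0, -1], [0, 3, 0, 0, -1]],
  ],
)

```text
t: 19.67
eef_pos: [479.9, 98.5, 58.9]
tcp_rot: [-3.141, 0.0, 1.379]
ft_force: [-2.4, -0.8, 0.1]
opening: 0.007
grip_force: 0.9
```

Request:
step_arm(
  plan=[
    [[0, 1, 0, 0, -1], [0, 2, 0, 0, -1], [0, 3, 0, 0, -1]],
  ],
)

```text
t: 19.92
eef_pos: [481.1, 98.1, 58.7]
tcp_rot: [-3.137, 0.001, 1.379]
ft_force: [-11.4, 3.6, 5.4]
opening: 0.003
grip_force: 6.5
```

The lever is at its stop: the force jumped to 11 N. Backing off, lifting and checking.

Request:
step_arm(
  plan=[
    [[0, -4, 0, 0, -1], [0, -10, 0, 0, -1], [0, -14, -15, 0, -1], [0, -14, -50, 0, -1], [-10, -5, -90, 0, -1], [-25, 5, -125, 0, -1], [-35, 15, -145, 0, -1], [-35, 15, -145, 0, -1]],
  ],
)

```text
t: 20.58
eef_pos: [494.0, 59.4, 208.4]
tcp_rot: [3.132, -0.001, 1.378]
ft_force: [0.3, 0.2, -0.6]
opening: 0.003
grip_force: 0.0
```

Request:
step_arm(
  plan=[
    [[0, 0, 0, 0, -1], [0, 0, 0, 0, -1], [0, 0, 0, 0, -1]],
  ],
)

```text
t: 20.83
eef_pos: [490.4, 61.2, 202.8]
tcp_rot: [-3.14, 0.0, 1.38]
ft_force: [-0.1, -0.3, 0.6]
opening: 0.005
grip_force: 0.0
```

```bash
python3 - <<'E'
from h import *
s=env.state(); print(s['eef_pos'],s['ft_force'])
b=look('wrist','pics/w8.png'); cv2.imwrite('pics/v8.png',cv2.resize(b,(800,600)))
E
```

```text
[490.35347503  61.17327887 202.82992261] [-0.10531524 -0.32976198  0.5893395 ]
```

View pics/v8.png

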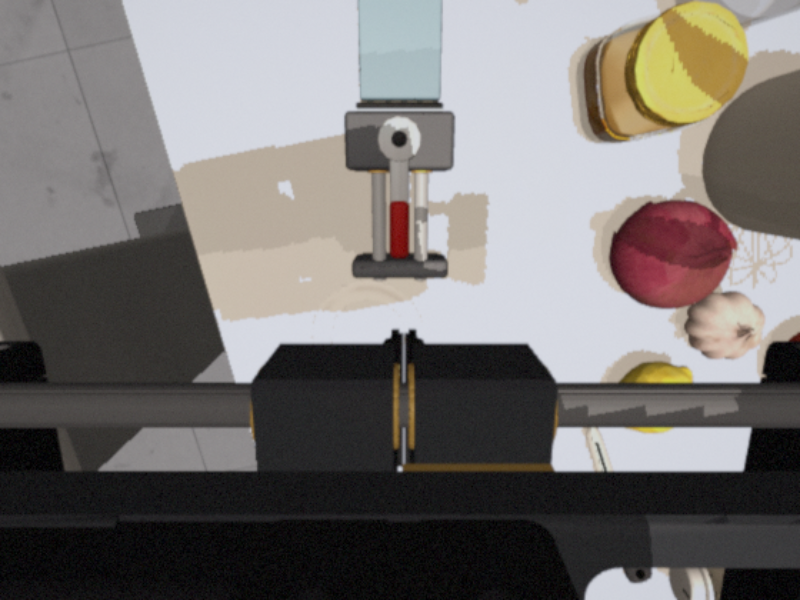

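The lever at (399,200) is in line with the rods, the pad at row 104 is against the stone end at row 101, and the tail is at rows 256–276. One numeric check before handing in.

```bash
python3 - <<'E'
from h import *
f='pics/w8.png'
for n,x,y,z in [('stL',359,100,60),('stR',441,101,60),('jawBL',346,168,58),('jawBR',453,168,58),('jawFL',345,112,58),('tailRL',353,275,36),('padL',357,107,49),('padR',442,107,49),('pivot',399,139,70),('gripend',399,259,64)]:
    print(n,toH(ray(f,(x*.7,y*.7),z)).round(1))
E
```

```text
stL [-29.7  24.5]
stR [-30.2 -26. ]
jawBL [-70.1  33.9]
jawBR [-70.1 -34.6]
jawFL [-36.4  33.6]
tailRL [-144.2   33.6]
padL [-32.2  26.9]
padR [-32.2 -27.6]
pivot [-53.4  -0.2]
gripend [-128.    0.]
```

```bash
python3 -c "
from cell import env
print(env.job_done())"
```

```text
the job is handed in; nothing more can be done
None
```

I handed the job in at about 21 s of the 64 s allowed, and the hand-in returned no verdict. The last camera check shows the stone flat on the rods, home against the fixed jaw and centred within about 1 mm, with the red lever at its stop. The jaw crept back about 3 mm as the lever closed, so I expect the pad still presses the stone, but I couldn't measure the final clamping force.

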